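# Open the transport case and set the sample rack in its spill tray

### The arm

A 6-joint arm with a two-finger parallel gripper is mounted at the origin on the work surface. World frame = base frame: x ahead of the robot, y to its left, z up, the work surface at z = 0. Lengths are in m, angles in rad, forces in N, time in s.
With the tool pointing down it reaches from about 0.25 to 0.775 m from the base axis. Payload 8.9 kg.
Tool frame: the origin (TCP) lies midway between the tips of the shut fingers; the grasp point (between the pads) lies behind it (hold_point_z is the z of the grasp point in the tool frame, in m); z points along the fingers, y is the line along which they close (so a half turn about z gives the same grasp; the last joint's range is limited). The gripper opens to 85 mm and grips with 20 to 120 N. Pads are 22 mm wide; open, the fingers measure 114 mm over their backs; the gripper's body (76 mm by 85 mm) begins 54 mm behind the grasp point. The pads swing forward as they close: fully open they stand 13 mm farther back than shut.
Start: joints at [1.094, 0.291, -0.153, 1.127, 0, 1.431], TCP at [0.174, 0.495, 0.209] pointing down, gripper open.
Joint ranges: [-2.52, 2.52], [-0.91, 1.74], [-1.3, 1.37], [-1.96, 2.02], [-1.52, 1.47], [-3.14, 3.14]. Speed limits (rad/s): [2.22, 2.22, 2.79, 3.14, 3.14, 3.14].

### API

Orientations are given as [roll, pitch, yaw] about the fixed x, y, z axes, in that order (R = Rz(yaw) Ry(pitch) Rx(roll)).
In Python, from bench import * gives the robot as it stands.
- The arm moves only by the shell command python3 -m creep 'ROWS' [FORCE]. ROWS is JSON, one flat list of numbers, 7 for each row, row after row: the turn, a rotation vector about the world's x, y, z in degrees, then the shift along the world's x, y, z in cm, then the opening, from -1 (shut) to 1 (fully open). A call has 1 to 8 rows; each row is the pose to reach, as a shift and turn from the pose commanded when the call began; what a row does not reach only later rows make up. A row lasts 1/12 s, in which the tool goes at most 41.7 mm and 7.16 degrees, less where a joint would pass 70% of its speed; a pose out of reach is approached as far as the arm can. A call with a gripper value outside its range is refused whole. The fingers move at their own pace and stop on an object; FORCE is the grip in N (left out, the last holds). Time passes only in rows, so rows that repeat a pose let the fingers close. It gives the time, the measured TCP pose, the force, the opening and the grip force at its end, in the units of the state.
- get_obs(): the state, without advancing time (a new reading comes with each control period).
- grab_frame(name): name is "scene" or "top" or "wrist"; returns a dict with "image" (420x560x3 uint8, red, green, blue), "z_map" (420x560 float32, m along the optical axis (not along the pixel's ray), 0 where there is no reading), "vfov" (degrees; the focal length in pixels is half the picture's height over the tangent of half this angle, whatever the lens; pixels are square), "cx", "cy" (the principal point, pixels), "k1" (the pictures are not rectified: a ray, as slopes to the right and down, at radius r is drawn at 1 + k1 r^2 times it, then the intrinsics apply), "R" (3x3) and "t" (3): a world point X has camera coordinates R X + t; the wrist camera has in their place "hand_eye" (4x4, takes a point from camera to tool coordinates, whose origin is the TCP and whose axes are the flange's). Camera axes: x right, y down, z forward; pixel columns grow to the right and rows downward; lengths in m; the calibration is good to about 2 mm. A picture is of the moment at which its call begins: read the wrist's pose just before it.
- hand_in(): hands the job in; it is judged then, once.
Trained networks look in a picture, given as the dict that the camera call returned (one of the last four; its "shot" number tells which), for a name from the list of things; names that differ only in an ending like _2 or _b are one class to them, and where a whole thing is asked for, a point or a joint stands for the part that bears it (a point fixed in the world has none). Each returns a list of dicts, best first, with "confidence" (0 to 1); they miss things now and then, are a little off and sometimes report something else, mostly with a low value. They report only what shows in the picture. A call takes as long as a camera call.
- recognise(picture, name): "position" ([column, row] in pixels, amid what is visible of it).
The state is a dict: "time": time; "joint_positions": joint angles; "joint_vel": joint speeds; "joint_torque": joint torques, N m; "tool_pos": TCP position; "orientation": TCP orientation; "ft_force": force on the tool from outside, world axes, zero at the start; "ft_torque": the same for the moment, N m; "opening": finger opening in m; "grasp_force": force on a finger pad.
Only numpy, scipy, OpenCV 4.12 (cv2) and the standard library are available. Lean on these libraries where they do the work, as an engineer would, in place of code of your own. Each camera call takes 0.05 s, during which the arm holds its last target. There are 200 camera calls.

### The job

Swing the clear lid of the white transport case up and over until it rests open on its stop and let go of it. Then lift the blue tube rack out, keep it upright, and set it down flat inside the white spill tray, leaving the orange rack in the case and the lid open. Don't slam the lid, drop the rack or disturb the other things on the bench.

Things in the scene. Friction and masses are not known exactly. Their poses are not given: they have to be found in the camera images.
- case: White open-topped transport case fixed to the bench, outside 140 (x) x 210 (y) x 70 mm high, walls and floor 8 mm. Origin at the centre of its underside; its x points from the handle side (towards the robot) to the hinge side, y along the hinge, z up. The case may stand left or right of the middle. Two racks stand in it side by side (along y), the blue one on either side.
- lid (a joint): Angle of the lid, rad: 0 closed, 1.80 resting on its stop (about 13 degrees past upright). The lid is free-swinging (0.25 kg): short of upright it falls shut, past upright it leans back on its stop.
- lid_hinge (a point): Middle of the hinge line, on the far (+x) rim of the case, 70.5 mm above the bench: (70, 0, 70.5) mm in the case's frame. Axes are the lid's own: they turn with it about y and agree with the case's when closed.
- lid_handle (a point): Middle of the blue round bar handle on the front of the lid: 10 mm thick, 100 mm long along y, standing 35 mm out from the lid's front face (30 mm clear gap behind the bar). In the lid's frame it is 175 mm from the hinge along -x and 20 mm along +z, so closed it is 90 mm above the bench; open it is the highest part of the lid. The lid is a clear dome 140 x 210 mm and 45 mm deep with a blue rim.
- blue_rack: Loose blue tube rack, 105 (x) x 60 (y) mm, block 50 mm high with white caps up to 64 mm, and a carrying bar over it along x: 12 mm wide (y), 12 mm high, its centre 92 mm above the origin, its ends on posts at x = +-48 mm. Origin at the centre of the underside, z up. It starts on the case's floor (8 mm above the bench), its x along the case's x. About 0.25 to 0.5 kg.
- blue_rack_grip (a point): Centre of the blue rack's carrying bar, where to grip it (closing along the rack's y).
- orange_rack: Loose orange tube rack with yellow caps, same shape as the blue one, beside it in the case. It stays there.
- tray: White shallow spill tray fixed to the bench, outside 160 (x) x 110 (y) x 16 mm, walls and floor 4 mm, so its floor is 4 mm above the bench and its inside 152 x 102 mm. Origin at the centre of its underside; x along its long side. It stands on the other side of the middle from the case.
- pipette: Grey pipette lying on the bench in the middle, about 250 mm long along x and 34 mm wide, 22 mm high. Origin under its middle. Bystander.
- amber_bottle: Amber reagent bottle, 80 mm in diameter, 150 mm high, standing beyond the work. Origin at the centre of its underside. Bystander.
- red_rack: Flat red tube block, 80 x 200 x 30 mm, lying beyond the work. Origin at the centre of its underside. Bystander.

How it is judged:
On the way, in this order (a step that is already met when the one before it is completed fails the run):
1. the lid rests open on its stop (at least 1.74 rad), let go, with both racks still in the case (value of joint lid above 1.74 rad and velocity of joint lid below 0.1 rad/s and contact force between the fingers and case below 0.2 N and z of blue_rack in the frame of case below 0.016 m and horizontal distance between blue_rack and case below 0.075 m), for 0.3 s.
2. the blue rack is lifted out upright, its underside above the rim of the case, by the fingers (z of blue_rack in the frame of case above 0.075 m and angle between blue_rack's own z axis and vertical below 0.35 rad and contact force between the fingers and blue_rack above 0.5 N), for 0.1 s.
At the end, for the whole second after the job is handed in: The blue rack stands flat on the tray's floor inside its rim (long side along the tray's long side, within 28 mm of centre lengthways and 24 mm sideways), released and at rest; the lid rests open on its stop (at least 1.74 rad); the orange rack stands upright on the case's floor (z of blue_rack in the frame of tray between 0 and 0.009 m and angle between blue_rack's own z axis and vertical below 0.06 rad and x of blue_rack in the frame of tray between -0.028 and 0.028 m and y of blue_rack in the frame of tray between -0.024 and 0.024 m and angle between the x axis of blue_rack and the x axis of tray, either way round below 0.5 rad and linear speed of blue_rack below 0.02 m/s and contact force between the fingers and blue_rack below 0.2 N and value of joint lid above 1.74 rad and velocity of joint lid below 0.1 rad/s and contact force between the fingers and case below 0.2 N and horizontal distance between orange_rack and case below 0.075 m and z of orange_rack in the frame of case below 0.016 m and angle between orange_rack's own z axis and vertical below 0.1 rad); the robot touches nothing.
It fails at once if the lid swings faster than 4 rad/s either way (flung or slammed) (velocity of joint lid above 4 rad/s or velocity of joint lid below -4 rad/s).
It fails at once if the blue rack tips more than 30 degrees from upright (angle between blue_rack's own z axis and vertical above 0.52 rad).
It fails at once if outside the case, the blue rack is let go of with its underside more than 20 mm above the tray's floor (contact force between the fingers and blue_rack below 0.05 N and z of blue_rack in the frame of tray above 0.024 m and horizontal distance between blue_rack and case above 0.16 m).
It fails at once if the orange rack tips more than 20 degrees or is lifted more than 30 mm (angle between orange_rack's own z axis and vertical above 0.35 rad or z of orange_rack in the frame of case above 0.038 m).
It fails at once if the pipette, the amber bottle or the red block is moved more than 30 mm (distance of any of pipette, amber_bottle, red_rack from where it was at the start of the episode above 0.03 m).
It also fails if it takes over 69 s, if anything falls off the work surface, if the arm or the gripper's body presses on something with over 40 N, if the wrist force passes 120 N, or if a joint passes its speed limit or range.

## Working session

There is one attempt and no reset: what is moved stays moved. The work goes in short steps, Python scripts to look and compute and a shell command to move; the robot and the scene stay as the last step left them, time stands still between calls to the robot, and variables do not carry over. Pictures are saved under pics/ and viewed, at most 12 in all, crops included, and the job is handed in when it is done.

```bash
mkdir -p pics; cat > h.py <<'E'
from bench import *
import numpy as np, cv2
from scipy.spatial.transform import Rotation as Ro
def shot(name):
    o=get_obs(); f=grab_frame(name); f["obs"]=o; return f
def K(f):
    F=f["image"].shape[0]/2/np.tan(np.radians(f["vfov"])/2); return F
def ext(f):
    "camera->world R,t"
    if "R" in f: R=np.array(f["R"]);t=np.array(f["t"]); return R.T,-R.T@t
    o=f["obs"]; H=np.array(f["hand_eye"]); Rt=Ro.from_euler("xyz",o["orientation"]).as_matrix()
    return Rt@H[:3,:3], Rt@H[:3,3]+np.array(o["tool_pos"])
def rays(f,px):
    F=K(f); px=np.asarray(px,float).reshape(-1,1,2); 
    M=np.array([[F,0,f["cx"]],[0,F,f["cy"]],[0,0,1]])
    return cv2.undistortPoints(px,M,np.array([f["k1"],0,0,0.]))[:,0]
def atz(f,px,z):
    "intersect with plane world z"
    R,c=ext(f); d=np.c_[rays(f,px),np.ones(len(np.reshape(px,(-1,2))))]@R.T
    return c+d*((z-c[2])/d[:,2])[:,None]
def cloud(f):
    h,w=f["z_map"].shape; u,v=np.meshgrid(np.arange(w),np.arange(h))
    r=rays(f,np.stack([u,v],-1).reshape(-1,2)); Z=f["z_map"].reshape(-1,1)
    R,c=ext(f); P=(np.c_[r,np.ones(len(r))]*Z)@R.T+c; P[Z[:,0]==0]=np.nan
    return P.reshape(h,w,3)
def save(f,n): cv2.imwrite("pics/"+n,f["image"][...,::-1])
E
python3 - <<'E'
from h import *
np.set_printoptions(precision=4,suppress=True)
print(get_obs())
for n in ("top","scene"):
    f=shot(n); save(f,n+"0.png"); P=cloud(f)
    for k in ("case","lid_handle","lid_hinge","blue_rack","blue_rack_grip","orange_rack","tray","pipette","amber_bottle","red_rack"):
        for r in recognise(f,k)[:1]:
            u,v=np.round(r["position"]).astype(int); print(n,k,r["position"],round(r["confidence"],2),P[v,u])
    np.save(n+"P.npy",P)
E
```

```text
{'time': 0.0, 'joint_positions': array([ 1.0937,  0.2913, -0.1541,  1.1267, -0.    ,  1.4315]), 'joint_vel': array([ 0.0009,  0.0014, -0.0005,  0.0008, -0.0004, -0.0007]), 'joint_torque': array([ -0.001 , -53.7149,  33.137 ,   0.0161,  -0.0003,  -0.    ]), 'tool_pos': array([0.1738, 0.4949, 0.2086]), 'orientation': array([-3.1403, -0.0002,  2.8038]), 'ft_force': array([ 0.092 , -0.2644, -0.4388]), 'ft_torque': array([ 0.0154,  0.017 , -0.0227]), 'grasp_force': 0.0, 'opening': 0.08563411503593582}
top case [367.9, 241.4] 0.58 [ 0.5194 -0.2123  0.1164]
top lid_handle [369.6, 241.6] 0.55 [ 0.5177 -0.2169  0.113 ]
top lid_hinge [371.7, 243.8] 0.86 [ 0.5126 -0.2198  0.119 ]
top blue_rack_grip [177.2, 246.8] 0.19 [0.5342 0.2056 0.0033]
top tray [174.8, 246.3] 0.8 [0.5365 0.2101 0.0043]
top amber_bottle [248.5, 132.2] 0.56 [0.7612 0.0303 0.1235]
top red_rack [359.2, 149.8] 0.66 [ 0.743  -0.2193  0.031 ]
scene case [259.5, 163.4] 0.78 [ 0.55   -0.1551  0.1158]
scene lid_handle [257.3, 155.1] 0.84 [ 0.5407 -0.1864  0.1158]
scene lid_hinge [257.3, 151.9] 0.74 [ 0.5338 -0.1984  0.1142]
scene orange_rack [261.3, 163.0] 0.34 [ 0.549  -0.1515  0.1181]
scene pipette [328.1, 212.9] 0.68 [0.453  0.0156 0.0245]
scene amber_bottle [213.6, 271.7] 0.87 [0.7955 0.069  0.0988]
scene red_rack [185.6, 205.1] 0.8 [ 0.7511 -0.2038  0.0318]
```

View pics/top0.png

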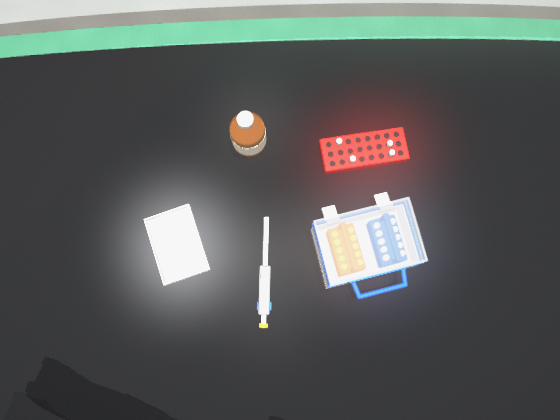

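View pics/scene0.png

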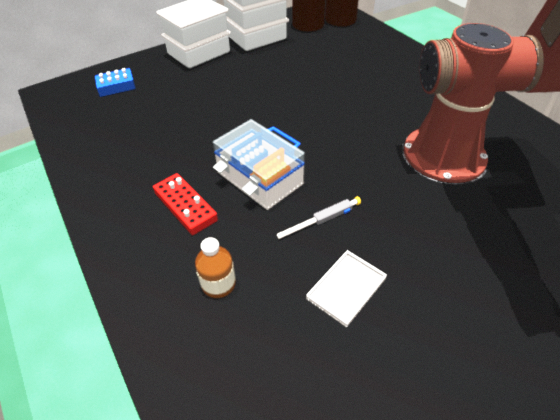

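The top view shows the case at about (370,243), its handle bar running from (360,297) to (407,286), the blue rack on the right (388,240) and orange at (346,250). The tray is at (177,245) and the pipette is between them at (265,275).

```bash
python3 - <<'E'
from h import *
np.set_printoptions(precision=4,suppress=True)
f=shot("top"); P=cloud(f); im=f["image"].astype(int)
def rect(m,l):
    c=P[m][:,:2]; r=cv2.minAreaRect((c*1000).astype(np.float32)); print(l,m.sum(),r,np.nanmedian(P[m],0)); return r
x,y,z=P[...,0],P[...,1],P[...,2]
near=(abs(x-.51)<.16)&(abs(y+.22)<.2)
m=near&(z>.11)&(z<.122)&(x<.63); m=cv2.erode(m.astype(np.uint8),np.ones((3,3)))>0
rect(m,"lidtop")
m=near&(z>.04)&(x<.64); m=cv2.erode(m.astype(np.uint8),np.ones((2,2)))>0
rect(m,"case all")
blue=(im[...,2]>150)&(im[...,0]<80)
m=blue&near; v,u=np.nonzero(m); 
vv=m&(np.arange(420)[:,None]>283); v,u=np.nonzero(vv); px=np.c_[u,v]
W=atz(f,px,.09); print("handle px",len(px)); print(cv2.minAreaRect((W[:,:2]*1000).astype(np.float32)))
print("depth handle",np.nanmedian(z[vv]),np.nanmin(z[vv]),np.nanmax(z[vv]))
# tray by colour
g=cv2.inRange(f["image"],(170,170,170),(255,255,255)); 
n,L,S,C=cv2.connectedComponentsWithStats(g); i=L[245,177]; v,u=np.nonzero(L==i)
W=atz(f,np.c_[u,v],.014); print("tray",cv2.minAreaRect((W[:,:2]*1000).astype(np.float32)))
m=(abs(x-.535)<.13)&(abs(y-.21)<.11)&(z>.002+.008)&(z<.04); rect(m,"traydepth")
m=(abs(x-.47)<.17)&(abs(y-.02)<.06)&(z>.008)&(z<.04); rect(m,"pip")
# caps blue rack: white/blue under lid
big=cv2.resize(f["image"][180:310,295:440],None,fx=5,fy=4.6,interpolation=cv2.INTER_CUBIC)
cv2.imwrite("pics/c1.png",big[...,::-1])
E
```

```text
lidtop 5977 ((521.3341674804688, -217.69740295410156), (136.88841247558594, 205.78970336914062), 12.162853240966797) [ 0.5194 -0.2162  0.1152]
case all 7370 ((515.8240356445312, -218.8798370361328), (209.69337463378906, 211.036376953125), 12.417497634887695) [ 0.5164 -0.2153  0.115 ]Traceback (most recent call last):
  File "<stdin>", line 15, in <module>
  File "h.py", line 19, in atz
    R,c=ext(f); d=np.c_[rays(f,px),np.ones(len(np.reshape(px,(-1,2))))]@R.T
                        ~~~~^^^^^^
  File "h.py", line 16, in rays
    return cv2.undistortPoints(px,M,np.array([f["k1"],0,0,0.]))[:,0]
           ~~~~~~~~~~~~~~~~~~~^^^^^^^^^^^^^^^^^^^^^^^^^^^^^^^^^
cv2.error: OpenCV(4.12.0) /io/opencv/modules/calib3d/src/undistort.dispatch.cpp:347: error: (-215:Assertion failed) CV_IS_MAT(_src) && CV_IS_MAT(_dst) && (_src->rows == 1 || _src->cols == 1) && (_dst->rows == 1 || _dst->cols == 1) && _src->cols + _src->rows - 1 == _dst->rows + _dst->cols - 1 && (CV_MAT_TYPE(_src->type) == CV_32FC2 || CV_MAT_TYPE(_src->type) == CV_64FC2) && (CV_MAT_TYPE(_dst->type) == CV_32FC2 || CV_MAT_TYPE(_dst->type) == CV_64FC2) in function 'cvUndistortPointsInternal'
```

```bash
python3 - <<'E'
from h import *
np.set_printoptions(precision=4,suppress=True)
f=shot("top"); P=cloud(f)
hsv=cv2.cvtColor(f["image"],cv2.COLOR_RGB2HSV)
x,y,z=P[...,0],P[...,1],P[...,2]
def rect(m,l):
    c=P[m][:,:2]; r=cv2.minAreaRect((c*1000).astype(np.float32)); print(l,m.sum(),r,np.nanmedian(P[m],0)); return r
# handle: depth based, in case frame
a=np.radians(12.2); c=np.array([.5213,-.2177]); d=P[...,:2]-c
cx=d@[np.cos(a),np.sin(a)]; cy=d@[-np.sin(a),np.cos(a)]
m=(cx<-.095)&(cx>-.13)&(abs(cy)<.08)&(z>.06)
print("handle depth",m.sum(),np.nanmedian(cx[m]),np.nanmin(cy[m]),np.nanmax(cy[m]),np.nanmax(z[m]),np.nanmedian(z[m]))
v,u=np.nonzero((hsv[...,0]>95)&(hsv[...,0]<125)&(hsv[...,1]>150)&(hsv[...,2]>120)&(np.arange(420)[:,None]>282)&(np.arange(560)>340))
W=atz(f,np.c_[u,v],.09)[:,:2]-c; hx=W@[np.cos(a),np.sin(a)]; hy=W@[-np.sin(a),np.cos(a)]
print("handle col",len(u),hx.min(),np.median(hx[hx<-.095]),hy.min(),hy.max())
g=cv2.inRange(f["image"],(170,170,170),(255,255,255)); 
n,L,S,C=cv2.connectedComponentsWithStats(g); i=L[245,177]; v,u=np.nonzero(L==i)
W=atz(f,np.c_[u,v],.014); print("tray",cv2.minAreaRect((W[:,:2]*1000).astype(np.float32)))
m=(abs(x-.535)<.13)&(abs(y-.21)<.11)&(z>.010)&(z<.04); rect(m,"traydepth")
m=(abs(x-.47)<.17)&(abs(y-.02)<.06)&(z>.008)&(z<.04); rect(m,"pip")
big=cv2.resize(f["image"][180:310,295:440],None,fx=5,fy=4.6,interpolation=cv2.INTER_CUBIC)
cv2.imwrite("pics/c1.png",big[...,::-1])
E
```

```text
handle depth 257 -0.10426449867278928 -0.05555638831974009 0.05703967662148471 0.10008534413852033 0.09425976949357273
handle col 122 -0.11037524960859232 -0.10735058557111452 -0.05548762085761691 0.05592905690098614
tray ((540.5057373046875, 205.08023071289062), (164.29774475097656, 114.6040267944336), 17.436254501342773)
traydepth 483 ((540.7564697265625, 206.61080932617188), (162.29644775390625, 110.77478790283203), 17.876916885375977) [0.5431 0.207  0.015 ]
pip 956 ((472.80126953125, 4.458892822265625), (62.956119537353516, 241.94557189941406), 75.36725616455078) [0.4438 0.0057 0.0196]
```

View pics/c1.png

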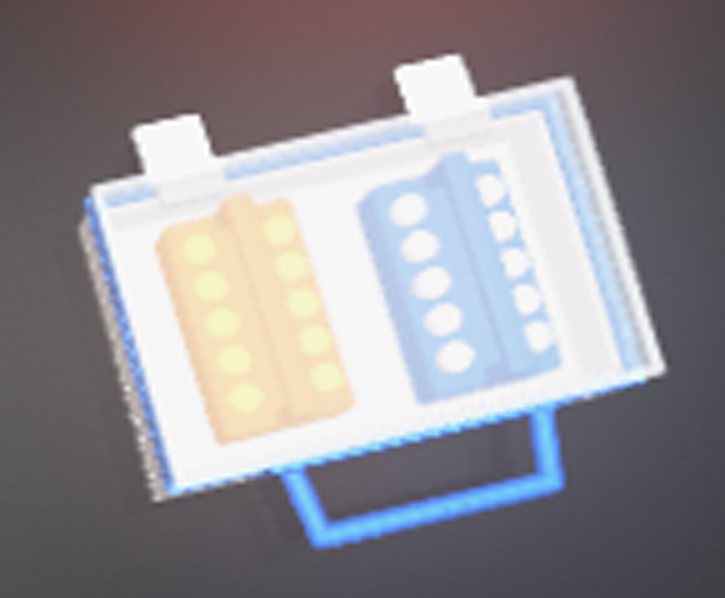

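Case yaw is about 12.2° with its centre at (0.521,-0.218). That puts the handle at about (0.419,-0.240,0.09) and the tray at (0.541,0.206) with yaw about 17.6°. The blue rack is on the -y side. I'll move over the handle with a narrow opening.

```bash
python3 -c "
import bench
print([n for n in dir(bench) if n[0]!='_']); print(getattr(bench,'hold_point_z',None))"
python3 -m creep '[0,0,-25,10.3,-31,0,-0.4, 0,0,-25,10.3,-31,0,-0.4, 0,0,-25,10.3,-31,0,-0.4, 0,0,-25,10.3,-31,0,-0.4, 0,0,-25,10.3,-31,0,-0.4, 0,0,-25,10.3,-31,0,-0.4, 0,0,-25,10.3,-31,0,-0.4, 0,0,-25,10.3,-31,0,-0.4]' 30
```

```text
['MotionError', 'get_obs', 'grab_frame', 'hand_in', 'hold_point_z', 'recognise']
-0.0187
time: 1.87
tool_pos: [0.2771, 0.1832, 0.2093]
orientation: [3.141, 0.001, 2.368]
ft_force: [1.4, 1.0, -0.5]
opening: 0.0254
grasp_force: 0.0
```

```bash
python3 -m creep '[0,0,-33.5,14.2,-42.3,0,-0.4, 0,0,-33.5,14.2,-42.3,0,-0.4, 0,0,-33.5,14.2,-42.3,0,-0.4, 0,0,-33.5,14.2,-42.3,0,-0.4, 0,0,-33.5,14.2,-42.3,0,-0.4, 0,0,-33.5,14.2,-42.3,0,-0.4, 0,0,-33.5,14.2,-42.3,0,-0.4, 0,0,-33.5,14.2,-42.3,0,-0.4]' 30
python3 -m creep '[0,0,0,0,0,0,-0.4, 0,0,0,0,0,0,-0.4]'
```

```text
time: 2.53
tool_pos: [0.383, -0.1326, 0.2093]
orientation: [3.141, 0.0, 1.782]
ft_force: [0.9, 1.4, 0.1]
opening: 0.0256
grasp_force: 0.0
time: 2.7
tool_pos: [0.3831, -0.132, 0.2089]
orientation: [-3.141, -0.0, 1.779]
ft_force: [-0.8, 0.5, -0.5]
opening: 0.0254
grasp_force: 0.0
```

```bash
python3 -m creep '[0,0,0,3.6,-10.8,0,-0.4, 0,0,0,3.6,-10.8,0,-0.4, 0,0,0,3.6,-10.8,0,-0.4, 0,0,0,3.6,-10.8,0,-0.4, 0,0,0,3.6,-10.8,0,-0.4]'
python3 - <<'E'
from h import *
np.set_printoptions(precision=4,suppress=True)
f=shot("wrist"); save(f,"w1.png"); P=cloud(f)
for k in ("lid_handle","blue_rack_grip","blue_rack","orange_rack"):
    for r in recognise(f,k)[:2]:
        u,v=np.round(r["position"]).astype(int); print(k,r["position"],round(r["confidence"],2),P[v,u])
a=np.radians(12.2); c=np.array([.5213,-.2177]); d=P[...,:2]-c
cx=d@[np.cos(a),np.sin(a)]; cy=d@[-np.sin(a),np.cos(a)]; z=P[...,2]
m=(cx<-.092)&(cx>-.13)&(abs(cy)<.04)&(z>.08)&(z<.1)
print(m.sum(),np.median(cx[m]),np.min(cx[m]),np.max(cx[m]),np.max(z[m]))
t=f["obs"]["tool_pos"][:2]-c; print("tcp case frame",t@[np.cos(a),np.sin(a)],t@[-np.sin(a),np.cos(a)])
q=P[m][:,:2]; print("bar dir",cv2.minAreaRect((q*1000).astype(np.float32)))
E
```

```text
time: 3.12
tool_pos: [0.4189, -0.2379, 0.2088]
orientation: [-3.141, -0.001, 1.782]
ft_force: [0.3, -0.5, -0.5]
opening: 0.0256
grasp_force: 0.0
lid_handle [384.5, 178.7] 0.58 [ 0.5088 -0.1913  0.1149]
blue_rack [386.5, 182.6] 0.7 [ 0.5117 -0.1943  0.115 ]
768 -0.10410037448046025 -0.10920615824226093 -0.09999889646485605 0.09763381470059423
tcp case frame -0.10436929164397545 0.0019490561723179533
bar dir ((419.0252380371094, -239.97567749023438), (9.167820930480957, 79.52821350097656), 12.339436531066895)
```

View pics/w1.png

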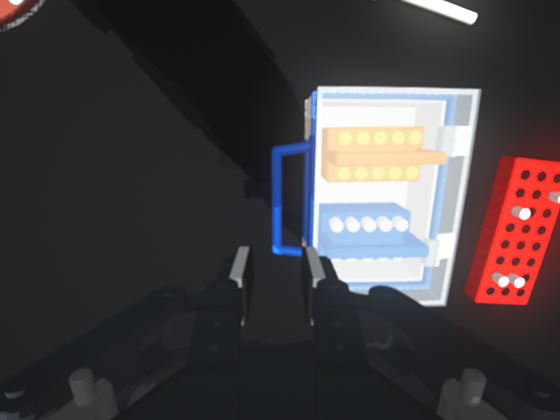

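The wrist view shows the bar at column 278, midway between the fingers (240 and 315), so it lines up. I'll descend and grip.

```bash
python3 -m creep '[0,0,0,0,0,-4,-0.4, 0,0,0,0,0,-7,-0.4, 0,0,0,0,0,-9.5,-0.4, 0,0,0,0,0,-11.5,-0.4, 0,0,0,0,0,-13,-0.4, 0,0,0,0,0,-13,-0.4, 0,0,0,0,0,-13,-1, 0,0,0,0,0,-13,-1]' 20
python3 -m creep '[0,0,0,0,0,0,-1, 0,0,0,0,0,0,-1, 0,0,0,0,0,0,-1]'
python3 - <<'E'
import numpy as np
h=np.array([.5213,-.2177]); 
for T in np.radians([0,5,10,15,20,25,30,35,40,45,50,55,60,65,70,75,80,85,90,95,100,103]):
    r=-17.5*np.cos(T)+2*np.sin(T)+17.5; z=17.5*np.sin(T)+2*np.cos(T)-2
    print(round(np.degrees(T)),*np.round([r*np.cos(.213),r*np.sin(.213),z],2))
E
```

```text
time: 4.03
tool_pos: [0.4195, -0.2382, 0.0802]
orientation: [3.141, 0.001, 1.783]
ft_force: [0.9, -0.5, 0.1]
opening: 0.0026
grasp_force: 0.0
time: 4.28
tool_pos: [0.4193, -0.2384, 0.0799]
orientation: [3.141, 0.001, 1.783]
ft_force: [0.6, 0.4, -0.4]
opening: 0.0001
grasp_force: 0.0
0 0.0 0.0 0.0
5 0.24 0.05 1.52
10 0.6 0.13 3.01
15 1.09 0.24 4.46
20 1.7 0.37 5.86
25 2.43 0.53 7.21
30 3.27 0.71 8.48
35 4.21 0.91 9.68
40 5.26 1.14 10.78
45 6.39 1.38 11.79
50 7.61 1.65 12.69
55 8.9 1.92 13.48
60 10.25 2.22 14.16
65 11.65 2.52 14.71
70 13.09 2.83 15.13
75 14.57 3.15 15.42
80 16.06 3.47 15.58
85 17.56 3.8 15.61
90 19.06 4.12 15.5
95 20.54 4.44 15.26
100 22.0 4.76 14.89
103 22.86 4.94 14.6
```

It closed on nothing, so I'll look.

```bash
python3 - <<'E'
from h import *
np.set_printoptions(precision=4,suppress=True)
f=shot("wrist"); save(f,"w2.png"); P=cloud(f)
for n in ("scene","top"):
    f=shot(n); P=cloud(f)
    a=np.radians(12.2); c=np.array([.5213,-.2177]); d=P[...,:2]-c
    cx=d@[np.cos(a),np.sin(a)]; cy=d@[-np.sin(a),np.cos(a)]; z=P[...,2]
    m=(cx<-.092)&(cx>-.13)&(abs(cy)>.03)&(abs(cy)<.05)&(z>.06)&(z<.11)
    print(n,m.sum(),np.median(cx[m]),np.median(z[m]),np.max(z[m]))
    s=f["image"][90:220,190:350] if n=="scene" else None
    if s is not None: cv2.imwrite("pics/s2.png",cv2.resize(s,None,fx=4.5,fy=4.5)[...,::-1])
E
```

```text
scene 48 -0.10046704210562474 0.09422090185399795 0.09827832542516546
top 42 -0.10450752911171464 0.09451898237848677 0.09974074424588575
```

View pics/w2.png

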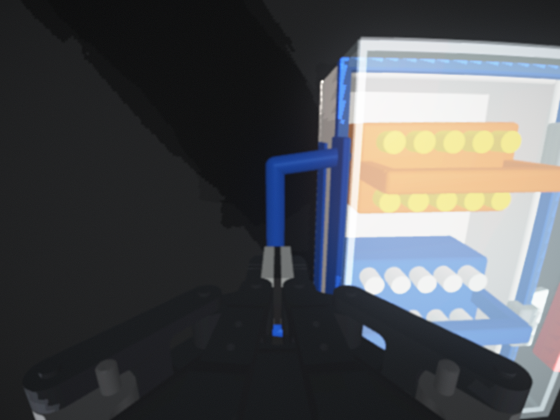

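The fingers (tips at about (277,250)) appear shut above the bar, which shows at columns 268–285. I'll check the tip's real height from depth.

```bash
python3 - <<'E'
from h import *
np.set_printoptions(precision=4,suppress=True)
f=shot("wrist"); P=cloud(f); R,c=ext(f); t=np.array(f["obs"]["tool_pos"]); Rt=Ro.from_euler("xyz",f["obs"]["orientation"]).as_matrix()
print("cam in tool",np.array(f["hand_eye"]))
for v in (180,220,240,250,256,262,270,280,300,330):
    for u in (270,277,284): print(v,u,f["image"][v,u],P[v,u],(P[v,u]-t)@Rt)
E
```

```text
cam in tool [[ 0.0011 -0.9633 -0.2683  0.0679]
 [ 1.      0.0012  0.0001  0.0013]
 [ 0.0002 -0.2683  0.9633 -0.1648]
 [ 0.      0.      0.      1.    ]]
180 270 [ 25  63 143] [ 0.4077 -0.1964  0.0949] [ 0.0433 -0.0023 -0.0155]
180 277 [ 29  69 154] [ 0.4112 -0.1954  0.0961] [ 0.0435  0.0013 -0.0167]
180 284 [ 24  47 103] [ 0.415  -0.1954  0.0915] [ 0.0428  0.005  -0.0121]
220 270 [ 25  61 141] [ 0.4121 -0.2175  0.095 ] [ 0.0217 -0.0024 -0.0156]
220 277 [ 28  67 152] [ 0.4157 -0.2164  0.096 ] [ 0.022   0.0013 -0.0166]
220 284 [ 25  48 103] [ 0.4281 -0.2443 -0.0003] [-0.0078  0.0075  0.0797]
240 270 [ 26  62 140] [ 0.4145 -0.2289  0.0945] [ 0.0101 -0.0025 -0.0151]
240 277 [ 28  67 152] [ 0.4182 -0.228   0.0948] [ 0.0102  0.0014 -0.0154]
240 284 [26 46 97] [ 0.4322 -0.2628 -0.0007] [-0.0267  0.0077  0.0802]
250 270 [114 117 117] [ 0.4146 -0.2277  0.1112] [ 0.0113 -0.0021 -0.0318]
250 277 [26 27 30] [ 0.4179 -0.2267  0.1118] [ 0.0115  0.0014 -0.0324]
250 284 [115 118 119] [ 0.4213 -0.226   0.1116] [ 0.0114  0.0048 -0.0322]
256 270 [114 117 117] [ 0.4148 -0.2274  0.1188] [ 0.0115 -0.0019 
[... 539 characters left out ...]
 [ 0.4209 -0.2264  0.1325] [ 0.0112  0.0043 -0.0531]
280 270 [142 145 143] [ 0.4155 -0.229   0.1384] [ 0.0097 -0.0015 -0.059 ]
280 277 [39 39 41] [ 0.4182 -0.228   0.1391] [ 0.0101  0.0014 -0.0597]
280 284 [141 144 143] [ 0.4209 -0.2272  0.1397] [ 0.0104  0.0042 -0.0603]
300 270 [29 31 33] [ 0.4157 -0.2279  0.1546] [ 0.0108 -0.0011 -0.0752]
300 277 [39 40 42] [ 0.4201 -0.2367  0.1397] [ 0.0013  0.0014 -0.0603]
300 284 [28 29 32] [ 0.4206 -0.2273  0.1539] [ 0.0103  0.0038 -0.0745]
330 270 [30 32 35] [ 0.419  -0.2446  0.1488] [-0.0063 -0.0013 -0.0694]
330 277 [ 34  89 198] [ 0.4305 -0.2848  0.0953] [-0.0479  0.0014 -0.0158]
330 284 [30 30 34] [ 0.4242 -0.2431  0.1494] [-0.0058  0.0041 -0.0699]
```

View pics/s2.png

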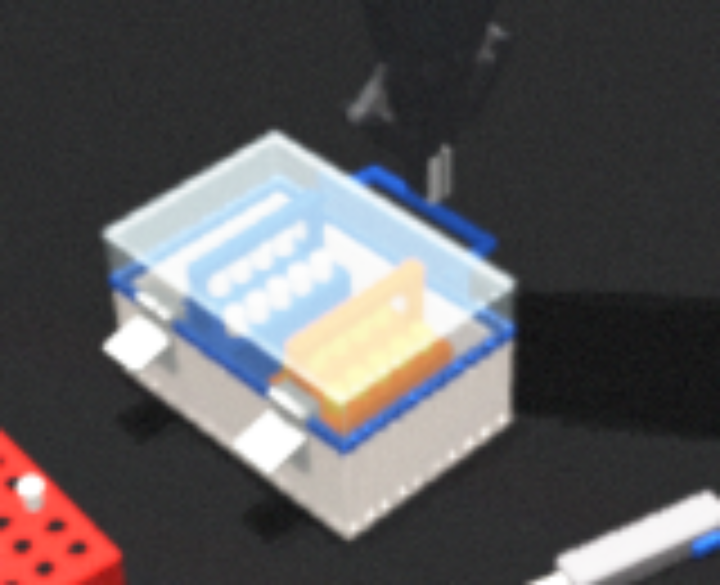

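The wrist depth puts the visible fingertips above z≈0.10, over the bar. The scene view agrees: the tips end at crop (437,200), just above the bar. I'll triangulate the tip height with the scene camera.

```bash
python3 - <<'E'
from h import *
np.set_printoptions(precision=4,suppress=True)
f=shot("scene"); P=cloud(f); px=[190+437/4.5,90+201/4.5]; t=get_obs()["tool_pos"]
print(px,get_obs()["tool_pos"],get_obs()["joint_positions"])
for z in (.07,.08,.09,.1,.11): print(z,atz(f,px,z)[0]-t)
for v in range(122,142,2): print(v,f["image"][v,287],P[v,287])
E
```

```text
[287.1111111111111, 134.66666666666666] [ 0.4189 -0.2382  0.0792] [-0.6688  0.3298 -0.4719  0.7689  0.      0.6901]
0.07 [-0.0212 -0.0247 -0.0092]
0.08 [-0.0143 -0.0141  0.0008]
0.09 [-0.0075 -0.0034  0.0108]
0.1 [-0.0007  0.0072  0.0208]
0.11 [0.0062 0.0179 0.0308]
122 [49 47 51] [ 0.4224 -0.2248  0.1491]
124 [70 71 71] [ 0.4193 -0.2296  0.1381]
126 [122 124 123] [ 0.4204 -0.2279  0.1329]
128 [122 121 120] [ 0.4188 -0.2305  0.1238]
130 [122 120 121] [ 0.4221 -0.2255  0.1215]
132 [127 128 125] [ 0.421  -0.2273  0.1129]
134 [101 102 112] [ 0.4216 -0.2263  0.1069]
136 [ 38  79 171] [ 0.4181 -0.2318  0.0946]
138 [ 34  72 149] [ 0.4219 -0.226   0.0931]
140 [65 70 74] [ 0.3631 -0.3174 -0.0021]
```

The real tips sit about 25 mm above the reported TCP (z≈0.105 against 0.079). I'll reopen, go 2.7 cm lower and grip.

```bash
python3 -m creep '[0,0,0,0,0,1,-0.4, 0,0,0,0,0,1,-0.4, 0,0,0,0,0,1,-0.4, 0,0,0,0,0,-1,-0.4, 0,0,0,0,0,-2.5,-0.4, 0,0,0,0,0,-2.8,-0.4, 0,0,0,0,0,-2.8,-1, 0,0,0,0,0,-2.8,-1]' 20
python3 -m creep '[0,0,0,0,0,0,-1, 0,0,0,0,0,0,-1, 0,0,0,0,0,0,-1]'
```

```text
time: 5.2
tool_pos: [0.4182, -0.2382, 0.0508]
orientation: [-3.14, -0.0, 1.783]
ft_force: [-2.0, -1.6, -0.6]
opening: 0.0094
grasp_force: 20.8
time: 5.45
tool_pos: [0.4182, -0.2382, 0.0509]
orientation: [-3.14, -0.0, 1.782]
ft_force: [-4.1, -2.4, -0.6]
opening: 0.0091
grasp_force: 20.8
```

```bash
python3 -m creep '[0,0,0,0.24,0.05,1.52,-1, 0,0,0,0.6,0.13,3.01,-1, 0,0,0,1.09,0.24,4.46,-1, 0,0,0,1.7,0.37,5.86,-1, 0,0,0,2.43,0.53,7.21,-1, 0,0,0,3.27,0.71,8.48,-1, 0,0,0,4.21,0.91,9.68,-1, 0,0,0,5.26,1.14,10.78,-1]'
```

```text
time: 6.12
tool_pos: [0.4692, -0.2271, 0.16]
orientation: [-3.137, 0.001, 1.782]
ft_force: [-14.3, -3.1, 12.6]
opening: 0.0089
grasp_force: 21.0
```

```bash
python3 -m creep '[0,0,0,0.95,0.2,1.2,-1, 0,0,0,2.2,0.48,2.1,-1, 0,0,0,3.5,0.76,2.9,-1, 0,0,0,4.9,1.06,3.6,-1]'
```

```text
time: 6.45
tool_pos: [0.5209, -0.2158, 0.1959]
orientation: [3.141, -0.0, 1.783]
ft_force: [1.0, -1.4, -1.2]
opening: 0.009
grasp_force: 20.7
```

```bash
python3 -m creep '[0,0,0,1.45,0.31,0.55,-1, 0,0,0,2.9,0.62,1.0,-1, 0,0,0,4.4,0.95,1.28,-1, 0,0,0,5.9,1.27,1.44,-1, 0,0,0,7.4,1.6,1.46,-1, 0,0,0,8.9,1.92,1.34,-1]'
```

```text
time: 6.95
tool_pos: [0.6106, -0.1963, 0.2087]
orientation: [3.141, -0.0, 1.783]
ft_force: [0.5, 0.1, 2.0]
opening: 0.0088
grasp_force: 21.0
```

```bash
python3 -m creep '[0,0,0,1.5,0.32,-0.25,-1, 0,0,0,2.5,0.53,-0.5,-1, 0,0,0,2.9,0.62,-0.6,-1, 0,0,0,2.9,0.62,-0.6,-1]'
```

```text
time: 7.28
tool_pos: [0.6395, -0.19, 0.2021]
orientation: [3.141, -0.001, 1.784]
ft_force: [1.2, 1.0, 2.7]
opening: 0.0088
grasp_force: 21.2
```

```bash
python3 -m creep '[0,0,0,0.4,0.08,-0.1,-1, 0,0,0,0.8,0.17,-0.22,-1, 0,0,0,0.8,0.17,-0.22,-1]'
```

```text
time: 7.53
tool_pos: [0.6465, -0.1886, 0.1997]
orientation: [-3.141, -0.001, 1.783]
ft_force: [-0.1, 3.1, 0.5]
opening: 0.0091
grasp_force: 21.0
```

```bash
python3 -m creep '[0,0,0,0.2,0.05,-0.05,-0.4, 0,0,0,0.2,0.05,-0.05,-0.4, 0,0,0,0.2,0.05,0,-0.3, 0,0,0,0.2,0.05,2,-0.3, 0,0,0,0.2,0.05,5,-0.3, 0,0,0,0.2,0.05,8,-0.3]'
python3 - <<'E'
from h import *
f=shot("scene"); save(f,"s3.png")
E
```

```text
time: 8.03
tool_pos: [0.6477, -0.1885, 0.2807]
orientation: [-3.14, -0.001, 1.782]
ft_force: [0.5, -0.2, -0.4]
opening: 0.0302
grasp_force: 0.0
```

View pics/s3.png

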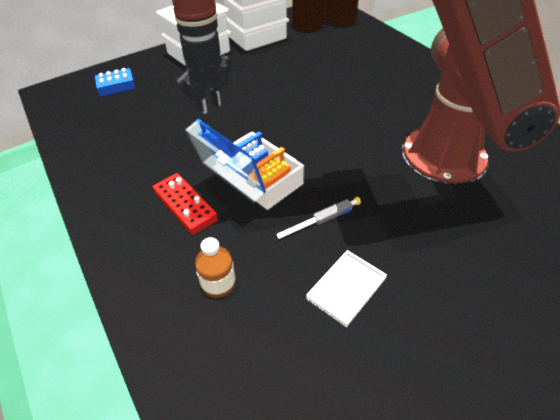

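The lid rests open at about (230,150), and both racks still stand in the case. I'll turn the tool 90° and go above the blue rack.

```bash
python3 -m creep '[0,0,7,-4,-1.5,0,0, 0,0,14,-8,-3.5,0,0, 0,0,21,-12,-5.5,0,0, 0,0,28,-14,-7,0,0, 0,0,35,-14,-7,0,0, 0,0,42,-14,-7,0,0, 0,0,49,-14,-7,0,0, 0,0,56,-14,-7,0,0]'
python3 -m creep '[0,0,7,0,0,0,0, 0,0,14,0,0,0,0, 0,0,21,0,0,0,0, 0,0,28,0,0,0,0, 0,0,34,0,0,0,0, 0,0,34,0,0,0,0, 0,0,34,0,0,0,0]'
python3 - <<'E'
from h import *
np.set_printoptions(precision=4,suppress=True)
f=shot("wrist"); save(f,"w4.png")
a=np.radians(12.2); c=np.array([.5213,-.2177])
def cf(P): d=P[...,:2]-c; return d@[np.cos(a),np.sin(a)], d@[-np.sin(a),np.cos(a)], P[...,2]
for n in ("wrist","top"):
    g=f if n=="wrist" else shot(n); P=cloud(g); cx,cy,z=cf(P)
    hsv=cv2.cvtColor(g["image"],cv2.COLOR_RGB2HSV); bl=(hsv[...,0]>95)&(hsv[...,0]<125)&(hsv[...,1]>100)
    m=bl&(abs(cx)<.052)&(abs(cy)<.1)&(z>.095)&(z<.112)
    print(n,m.sum(),"bar case frame",cx[m].min(),cx[m].max(),np.median(cy[m]),np.median(z[m]),np.median(P[m],0))
    if m.sum(): print(cv2.minAreaRect((P[m][:,:2]*1000).astype(np.float32)))
E
```

```text
time: 8.75
tool_pos: [0.5082, -0.2591, 0.2805]
orientation: [-3.141, 0.001, 2.765]
ft_force: [0.6, 1.0, 0.5]
opening: 0.0427
grasp_force: 0.0
time: 9.33
tool_pos: [0.5084, -0.2587, 0.2802]
orientation: [-3.141, 0.0, -2.933]
ft_force: [0.4, 0.1, 0.6]
opening: 0.0432
grasp_force: 0.0
wrist 790 bar case frame -0.05107761176801861 0.04857101928925025 -0.0481359896727862 0.1057925664399334 [ 0.5268 -0.2658  0.1058]
((530.2626342773438, -265.16845703125), (99.72962951660156, 11.967022895812988), 13.103411674499512)
top 104 bar case frame -0.03982254611890259 0.048574950371069237 -0.047598480456065836 0.1053028199158137 [ 0.5171 -0.2643  0.1053]
((535.7554321289062, -263.6809387207031), (88.1377182006836, 12.16655158996582), 14.100311279296875)
```

View pics/w4.png

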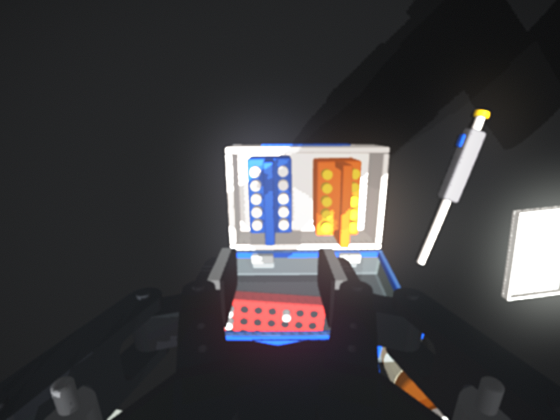

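The wrist view shows the blue bar at column 270 and orange at column 345, with the lid open behind them at (310,290). The bar centre is (0.530,-0.265) with top z≈0.106. I'll descend and grip.

```bash
python3 -m creep '[0,0,1,1,-0.3,-4,0, 0,0,1,2.2,-0.6,-8,0, 0,0,1,2.2,-0.6,-12,0, 0,0,1,2.2,-0.6,-15,0, 0,0,1,2.2,-0.6,-18,0, 0,0,1,2.2,-0.6,-20.5,0, 0,0,1,2.2,-0.6,-21.7,0, 0,0,1,2.2,-0.6,-21.7,0]'
python3 -m creep '[0,0,0,0,0,0,-1, 0,0,0,0,0,0,-1, 0,0,0,0,0,0,-1, 0,0,0,0,0,0,-1, 0,0,0,0,0,0,-1]' 60
```

```text
time: 10.1
tool_pos: [0.5285, -0.2632, 0.06]
orientation: [3.138, -0.004, -2.914]
ft_force: [-0.5, 0.9, 0.3]
opening: 0.0428
grasp_force: 0.0
time: 10.52
tool_pos: [0.5314, -0.2648, 0.0646]
orientation: [-3.14, 0.002, -2.912]
ft_force: [-0.4, 1.7, 7.2]
opening: 0.0107
grasp_force: 60.4
```

```bash
python3 -m creep '[0,0,0,0,0,1,-1, 0,0,0,0,0,2.5,-1, 0,0,0,0,0,4.5,-1, 0,0,0,0,0,6.5,-1, 0,0,0,0,0,8.5,-1, 0,0,0,0,0,10.5,-1, 0,0,0,0,0,12,-1, 0,0,0,0,0,12,-1]'
python3 - <<'E'
from h import *
np.set_printoptions(precision=4,suppress=True)
for n in ("scene","top"):
    f=shot(n); P=cloud(f); save(f,n+"5.png")
    hsv=cv2.cvtColor(f["image"],cv2.COLOR_RGB2HSV); bl=(hsv[...,0]>95)&(hsv[...,0]<125)&(hsv[...,1]>100)
    m=bl&(abs(P[...,0]-.53)<.09)&(abs(P[...,1]+.265)<.08)&(P[...,2]>.05)&(P[...,2]<.25)
    print(m.sum(),np.percentile(P[m],[1,50,99],axis=0) if m.any() else 0)
print(get_obs()["orientation"],get_obs()["ft_force"],get_obs()["opening"])
E
```

```text
time: 11.18
tool_pos: [0.532, -0.2656, 0.187]
orientation: [-3.137, 0.004, -2.912]
ft_force: [0.4, 0.6, -2.0]
opening: 0.0106
grasp_force: 59.2
1063 [[ 0.4775 -0.2868  0.1347]
 [ 0.5483 -0.2467  0.1745]
 [ 0.5879 -0.2255  0.2307]]
293 [[ 0.5192 -0.3009  0.0707]
 [ 0.5785 -0.2457  0.1752]
 [ 0.6194 -0.1866  0.2287]]
[-3.1408  0.0006 -2.9123] [-0.5072  0.3236 -3.0207] 0.010341197181098114
```

View pics/scene5.png

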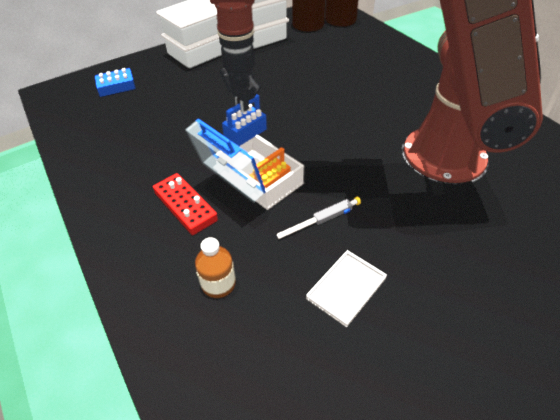

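The scene view shows the blue rack held upright above the case at (245,120), with the orange rack still inside and the lid open. I'll carry it along the hinge direction, away from the lid.

```bash
python3 -m creep '[0,0,0,-0.5,1.5,1,-1, 0,0,0,-1.3,4.5,2,-1, 0,0,0,-2.1,7.5,2,-1, 0,0,0,-2.9,10.5,2,-1, 0,0,0,-3.7,13.5,2,-1, 0,0,0,-4.5,16.5,2,-1, 0,0,0,-5.2,19.5,2,-1, 0,0,0,-5.8,22.5,2,-1]'
python3 -m creep '[0,0,0.5,0.3,3,0,-1, 0,0,1,1,6,0,-1, 0,0,1.5,1.8,9,0,-1, 0,0,2,2.8,12,0,-1, 0,0,2.5,3.8,15,0,-1, 0,0,3,4.8,18,0,-1, 0,0,3.5,5.6,21,0,-1, 0,0,4,6.3,23.5,0,-1]'
python3 -m creep '[0,0,0.5,0.3,1,-2,-1, 0,0,0.5,0.3,1.1,-4,-1, 0,0,0.5,0.3,1.1,-6,-1, 0,0,0.5,0.3,1.1,-7,-1, 0,0,0.5,0.3,1.1,-7,-1]'
python3 - <<'E'
from h import *
np.set_printoptions(precision=4,suppress=True)
o=get_obs(); print(o["tool_pos"],o["orientation"],o["opening"])
for n in ("scene","top","wrist"):
    f=shot(n); P=cloud(f)
    if n!="top": save(f,n+"6.png")
    hsv=cv2.cvtColor(f["image"],cv2.COLOR_RGB2HSV); bl=(hsv[...,0]>95)&(hsv[...,0]<125)&(hsv[...,1]>100)
    m=bl&(abs(P[...,0]-.54)<.09)&(abs(P[...,1]-.206)<.08)
    for lo,hi in ((.03,.4),(.165,.2)):
        q=m&(P[...,2]>lo)&(P[...,2]<hi)
        if q.sum()>20: print(n,q.sum(),np.percentile(P[q],[1,50,99],axis=0).ravel(),cv2.minAreaRect((P[q][:,:2]*1000).astype(np.float32)))
    m=(abs(P[...,0]-.541)<.12)&(abs(P[...,1]-.206)<.1)&(P[...,2]>.009)&(P[...,2]<.019)
    if m.sum()>50: print(n,"tray",m.sum(),cv2.minAreaRect((P[m][:,:2]*1000).astype(np.float32)))
E
```

```text
time: 11.95
tool_pos: [0.4708, -0.038, 0.2018]
orientation: [3.141, -0.002, -2.913]
ft_force: [0.4, 0.8, -2.6]
opening: 0.0101
grasp_force: 59.2
time: 12.62
tool_pos: [0.5349, 0.1974, 0.2015]
orientation: [3.141, -0.002, -2.841]
ft_force: [1.0, -0.7, -2.6]
opening: 0.0111
grasp_force: 59.2
time: 13.03
tool_pos: [0.536, 0.2059, 0.1298]
orientation: [3.141, -0.006, -2.834]
ft_force: [-0.4, 0.0, -4.5]
opening: 0.011
grasp_force: 59.1
[0.536  0.2059 0.1298] [ 3.1413 -0.006  -2.8336] 0.010990399953122251
scene 1154 [0.4808 0.1928 0.0785 0.5657 0.2222 0.1217 0.5923 0.2477 0.1965] ((535.0458984375, 206.37522888183594), (107.59451293945312, 61.059017181396484), 16.55438995361328)
scene 160 [0.5262 0.1988 0.1657 0.5595 0.215  0.1706 0.5856 0.2302 0.1965] ((537.0243530273438, 218.56997680664062), (95.22102355957031, 36.63233947753906), 18.53341293334961)
scene tray 409 ((541.1204833984375, 207.38519287109375), (163.08668518066406, 112.13960266113281), 17.91411018371582)
top 663 [0.4792 0.1623 0.0857 0.5074 0.1886 0.1249 0.5894 0.2265 0.176 ] ((536.725830078125, 196.80563354492188), (105.61742401123047, 71.68901824951172), 17.097875595092773)
top 152 [0.4851 0.1835 0.1659 0.5076 0.1939 0.172  0.5299 0.2049 0.176 ] ((508.1545715332031, 194.64036560058594), (47.59697341918945, 12.610042572021484), 17.82469367980957)
top tray 362 ((540.7759399414062, 207.019775390625), (162.54188537597656, 111.15985107421875), 17.367961883544922)
wrist 8767 [0.4815 0.1668 0.1155 0.5151 0.2008 0.1732 0.5722 0.2353 0.1883] ((531.050537109375, 203.87918090820312), (94.05567169189453, 59.40532684326172), 18.455839157104492)
wrist 4736 [0.4872 0.1863 0.1702 0.5247 0.2016 0.1743 0.5732 0.2208 0.1888] ((531.5631103515625, 203.7227783203125), (91.7167739868164, 36.0568733215332), 33.24052810668945)
wrist tray 2113 ((540.8024291992188, 208.2427520751953), (158.50033569335938, 109.77286529541016), 17.65546226501465)
```

View pics/scene6.png

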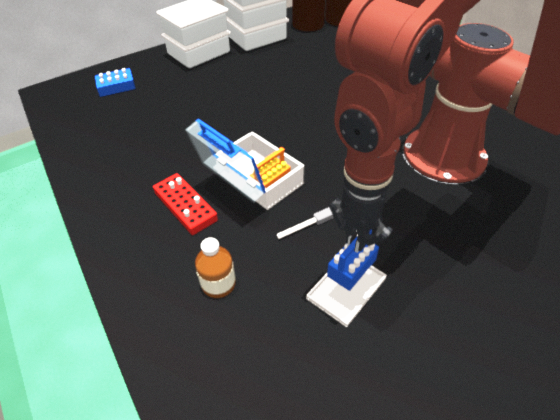

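The scene view shows the rack upright over the tray at (352,262), about 5 mm short of centre in x. I'll lower it gently.

```bash
python3 -m creep '[0,0,0,0.3,0.1,-1.5,-1, 0,0,0,0.5,0.1,-3,-1, 0,0,0,0.5,0.1,-4.5,-1, 0,0,0,0.5,0.1,-5.5,-1, 0,0,0,0.5,0.1,-6.2,-1, 0,0,0,0.5,0.1,-6.6,-1, 0,0,0,0.5,0.1,-6.6,-1, 0,0,0,0.5,0.1,-6.6,-1]'
python3 -m creep '[0,0,0,0,0,-0.15,-1, 0,0,0,0,0,-0.3,-1, 0,0,0,0,0,-0.3,-1, 0,0,0,0,0,-0.3,-1]'
```

```text
time: 13.85
tool_pos: [0.5439, 0.2076, 0.0677]
orientation: [-3.142, 0.001, -2.834]
ft_force: [-0.4, -0.3, -3.2]
opening: 0.0105
grasp_force: 59.1
time: 14.18
tool_pos: [0.5435, 0.2075, 0.0642]
orientation: [-3.142, 0.0, -2.834]
ft_force: [-0.1, 0.4, -2.8]
opening: 0.0108
grasp_force: 59.1
```

```bash
python3 -m creep '[0,0,0,0,0,-0.15,-1, 0,0,0,0,0,-0.3,-1, 0,0,0,0,0,-0.3,-1, 0,0,0,0,0,-0.3,-1]'
```

```text
time: 14.52
tool_pos: [0.5434, 0.2075, 0.061]
orientation: [3.142, -0.0, -2.834]
ft_force: [-0.3, -0.7, -2.9]
opening: 0.0106
grasp_force: 59.1
```

```bash
python3 -m creep '[0,0,0,0,0,-0.1,-1, 0,0,0,0,0,-0.2,-1, 0,0,0,0,0,-0.2,-1, 0,0,0,0,0,-0.2,-1]'
```

```text
time: 14.85
tool_pos: [0.5433, 0.2079, 0.0605]
orientation: [3.141, 0.001, -2.833]
ft_force: [-6.4, 0.5, 13.4]
opening: 0.0103
grasp_force: 61.3
```

Contact with the floor. I'll release and rise straight up.

```bash
python3 -m creep '[0,0,0,0,0,0.1,-1, 0,0,0,0,0,0.1,0, 0,0,0,0,0,0.1,0, 0,0,0,0,0,0.1,0, 0,0,0,0,0,0.1,0, 0,0,0,0,0,2,0, 0,0,0,0,0,5,0, 0,0,0,0,0,8,0]'
python3 -m creep '[0,0,0,0,0,4,0, 0,0,0,-4,0,8,0, 0,0,0,-8,0,12,0, 0,0,0,-12,0,14,0, 0,0,0,-16,0,14,0, 0,0,0,-20,0,14,0, 0,0,0,-20,0,14,0, 0,0,0,-20,0,14,0]'
python3 - <<'E'
from h import *
np.set_printoptions(precision=4,suppress=True)
save(shot("scene"),"s7.png")
f=shot("top"); P=cloud(f)
hsv=cv2.cvtColor(f["image"],cv2.COLOR_RGB2HSV); bl=(hsv[...,0]>95)&(hsv[...,0]<125)&(hsv[...,1]>100)
m=bl&(abs(P[...,0]-.54)<.09)&(abs(P[...,1]-.206)<.08)&(P[...,2]>.04)
for lo,hi in ((.04,.06),(.09,.12)):
    q=m&(P[...,2]>lo)&(P[...,2]<hi); print(q.sum(),np.median(P[q],0),cv2.minAreaRect((P[q][:,:2]*1000).astype(np.float32)))
m=bl&(abs(P[...,0]-.64)<.06)&(abs(P[...,1]+.19)<.12)&(P[...,2]>.22)&(P[...,2]<.26); print("lid handle",np.median(P[m],0) if m.any() else 0)
E
```

```text
time: 15.52
tool_pos: [0.5426, 0.2072, 0.1392]
orientation: [3.141, -0.002, -2.834]
ft_force: [0.5, 1.1, 0.6]
opening: 0.0427
grasp_force: 0.0
time: 16.18
tool_pos: [0.3395, 0.2074, 0.2802]
orientation: [3.141, 0.0, -2.832]
ft_force: [1.4, 0.3, 1.1]
opening: 0.0428
grasp_force: 0.0
298 [0.5497 0.1977 0.0529] ((540.1859741210938, 205.0144500732422), (101.88813781738281, 58.85630798339844), 17.56200408935547)
184 [0.5569 0.2094 0.1011] ((541.2916870117188, 204.87094116210938), (103.66110229492188, 12.888050079345703), 17.369739532470703)
lid handle [ 0.6447 -0.1876  0.2397]
```

View pics/s7.png

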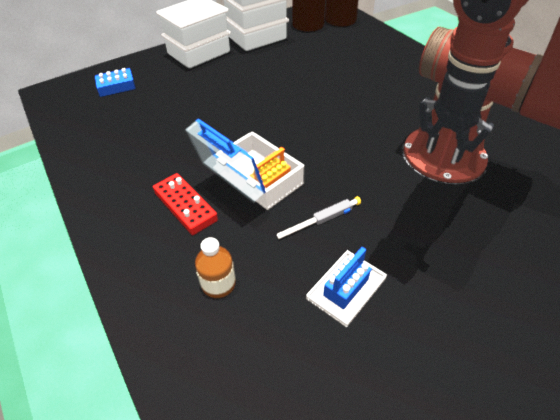

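The blue rack stands centred in the tray (348,283), the lid is open, the orange rack is in the case, and the arm is clear.

```bash
python3 -c "
from bench import *
print(hand_in())"
```

```text
the job is handed in; nothing more can be done
None
```

I handed the job in at about 16 s: the lid is open on its stop, the blue rack stands flat and centred in the tray, the orange rack is still in the case and the other items look unmoved; `hand_in()` returned no verdict.

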